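# Fold the jam-side lid of a condiment caddy over its centre spine

## Task

Open the jam side of the two-lid condiment caddy for breakfast: with your fingertips under its finger lip push that lid up, turn it right over the centre spine and press it down until it lies flat on top of the other lid. Only push, gently and without letting it slam: do not pinch the lid or force it. Leave the spoon side shut, the jam tubs and spoons in their pans, and everything else on the table where it is.

Things in the scene. Friction and masses are not known exactly. Their poses are not given: they have to be found in the camera images.
- caddy: black condiment caddy that does not move, 260 mm across (y) over its rims, 180 mm along its centre spine (x) and 70 mm high, with two lids hinged back to back on the spine. Origin: centre of its underside, on the table; x along the spine, +y towards the left lid, -y towards the right lid. The hinge axis of both lids is one line along x, 76 mm above the table over the origin. Side walls end 133 mm from the spine at most; with the lips the shut caddy spans 330 mm
- lid_left (a joint): hinge of the left (+y) lid (rad): 0 = shut over its own pan, 1.57 = standing upright, 3.14 = folded right over, lying flat on the right lid. Lid: clear window in a steel frame, 5 mm thick, reaching 140 mm from the spine, the lip beyond. Stiff hinge: the lid (160 g) stays where it is left, never falls; 2 to 3 N up at the lip raises it, as much or less pushes it on and down
- lid_right (a joint): hinge of the right (-y) lid (rad): 0 = shut over its own pan, 1.57 = standing upright, 3.14 = folded right over, lying flat on the left lid. Lid: clear window in a steel frame, 5 mm thick, reaching 140 mm from the spine, the lip beyond. Stiff hinge: the lid (160 g) stays where it is left, never falls; 2 to 3 N up at the lip raises it, as much or less pushes it on and down
- lid_left_lip (a point): middle of the outer edge of the left lid's finger lip, on the lid's underside (the face that looks down while shut). 165 mm from the hinge axis; shut, it is 71 mm above the table. The lip is a steel tongue 90 mm long along the spine and 5 mm thick; the space under it is open for the outermost 30 mm and right down to the table. Moves with the lid
- lid_right_lip (a point): middle of the outer edge of the right lid's finger lip, on the lid's underside (the face that looks down while shut). 165 mm from the hinge axis; shut, it is 71 mm above the table. The lip is a steel tongue 90 mm long along the spine and 5 mm thick; the space under it is open for the outermost 30 mm and right down to the table. Moves with the lid
- jam_pan: steel drop-in pan 158 x 104 x 40 mm with the four jam tubs; it sits in the left or the right well of the caddy, 66 mm from the spine, under a lid with a clear window in a steel frame. Origin: centre of its underside
- spoon_pan: the same pan with the two teaspoons, in the other well. Origin: centre of its underside
- tool_tray: black tray 285 x 175 x 13 mm to the left of the caddy, does not move. Origin: centre of its underside
- jam_1: jam portion tub 50 x 37 x 16 mm in the jam pan, loose, to be left alone
- jam_2: jam portion tub 50 x 37 x 16 mm in the jam pan, loose, to be left alone
- jam_3: jam portion tub 50 x 37 x 16 mm in the jam pan, loose, to be left alone
- jam_4: jam portion tub 50 x 37 x 16 mm in the jam pan, loose, to be left alone
- tea_spoon_2: teaspoon 130 mm long in the spoon pan, loose, to be left alone
- stir_spoon: teaspoon 130 mm long in the spoon pan, loose, to be left alone
- tongs_1: kitchen tongs 244 mm long, 15 mm high, on the black tray, loose, to be left alone
- cereal_spoon: cereal spoon 188 mm long, 16 mm high, to the right of the caddy, loose, to be left alone
- orange_1: orange 74 mm across, 64 mm high, at the right front, loose, to be left alone
- honey_jar: honey jar 65 mm across, 86 mm high, behind the caddy between the waffle makers, loose, to be left alone
- sugar_caddy: black sugar packet holder 66 x 52 mm, 71 mm high, behind the caddy between the waffle makers, loose, to be left alone

How it is judged:
On the way:
1. the jam-side lid is pushed up off its pan, half-way to upright (((y of jam_pan in the frame of caddy above 0 m and value of joint lid_left above 0.8 rad) or (y of jam_pan in the frame of caddy below 0 m and value of joint lid_right above 0.8 rad))), for 0.05 s.
At the end, for the whole second after the job is handed in: the lid over the jam pan lies folded over on the other lid, flat within about 5 degrees (hinge above 3.05 rad) and at rest; the spoon-side lid is shut (hinge below 0.06 rad); jam tubs, spoons and the other things are within 30 mm of where they were (((y of jam_pan in the frame of caddy above 0 m and (value of joint lid_left above 3.05 rad and value of joint lid_right below 0.06 rad and velocity of joint lid_left below 0.1 rad/s)) or (y of jam_pan in the frame of caddy below 0 m and (value of joint lid_right above 3.05 rad and value of joint lid_left below 0.06 rad and velocity of joint lid_right below 0.1 rad/s))) and not (distance of any of jam_1, jam_2, jam_3, jam_4, tea_spoon_2, stir_spoon from where it was at the start of the episode above 0.03 m) and not (distance of any of tongs_1, cereal_spoon, orange_1, honey_jar, sugar_caddy from where it was at the start of the episode above 0.03 m)); the robot touches nothing.
It fails at once if the spoon-side lid is opened ((y of jam_pan in the frame of caddy above 0 m and value of joint lid_right above 0.2 rad) or (y of jam_pan in the frame of caddy below 0 m and value of joint lid_left above 0.2 rad)).
It fails at once if a lid is flung or slams (faster than 4 rad/s) (velocity of joint any of lid_left, lid_right above 4 rad/s).
It fails at once if a lid is pinched or forced (more than 30 N from the fingers) (contact force between the fingers and lid_left above 30 N or contact force between the fingers and lid_right above 30 N).
It fails at once if a jam tub or spoon is moved or lifted in its pan (distance of any of jam_1, jam_2, jam_3, jam_4, tea_spoon_2, stir_spoon from where it was at the start of the episode above 0.03 m).
It fails at once if a bystander is moved or picked up (distance of any of tongs_1, cereal_spoon, orange_1, honey_jar, sugar_caddy from where it was at the start of the episode above 0.03 m).
It also fails if it takes over 42 s, if anything falls off the work surface, if the arm or the gripper's body presses on something with over 40 N, if the wrist force passes 120 N, or if a joint passes its speed limit or range.

## Robot

A 7-joint arm with a two-finger parallel gripper is mounted at the origin on a cart in front of the work surface, level with it; the furniture and walls round the work are solid. World frame = base frame: x ahead of the robot, y to its left, z up, the work surface at z = 0. Lengths are in m, angles in rad, forces in N, time in s.
With the tool pointing down it reaches from about 0.4 to 0.875 m from the base axis. Payload 19.3 kg.
Tool frame: the origin (TCP) lies at the very end of the fingers, on their centre line; the grasp point (between the pads) lies bot.grasp_offset behind it (bot.grasp_offset is the distance from the TCP to the grasp point, in m); z points along the fingers, y is the direction in which the jaws open and shut (so a half turn about z gives the same grasp; the last joint's range is limited). The gripper opens to 85 mm and grips with 20 to 120 N. Pads are 22 mm wide; open, the fingers measure 114 mm over their backs; the gripper's body (76 mm by 85 mm) begins 54 mm behind the grasp point. The pads swing forward as they close: fully open they stand 13 mm farther back than shut.
Start: joints at [1.159, 0.521, -0.036, 1.599, 0.021, 1.021, -0.113], TCP at [0.209, -0.589, 0.231] pointing down, gripper open.
Joint ranges: [-2.91, 2.91], [-0.3, 2.13], [-1.5, 1.42], [0.17, 2.43], [-1.26, 4.41], [0.16, 1.93], [-2.52, 2.52]. Speed limits (rad/s): [1.89, 1.89, 2.39, 2.39, 3.01, 3.01, 3.01].

## Interface

Orientations are given as [roll, pitch, yaw] about the fixed x, y, z axes, in that order (R = Rz(yaw) Ry(pitch) Rx(roll)).
In Python, from workcell import bot gives the robot as it stands. The module is installed in compiled form; this text tells all that it offers.
- The arm moves only by the shell command python3 -m handwheel 'ROWS' [OPENING] [FORCE]. ROWS is JSON, a list of rows, each a list of 6 numbers: the shift along the tool's x, y, z as a fraction of full scale, then the turn, a rotation vector about the tool's x, y, z as a fraction of full scale. In form: [[x, y, z, rx, ry, rz], ...]. A call has 1 to 8 rows; each row shifts and turns the commanded pose from where the row before left it, along the tool's axes as they then stand; what a row does not reach is not made up. Full scale, the value 1, is 0.025 m for a shift and 360 degrees for a turn. A row lasts 1/8 s, in which the tool goes at most 62.5 mm and 10.7 degrees, less where a joint would pass 70% of its speed; a pose out of reach is approached as far as the arm can. A call with a number of a shift or a turn outside -1 to 1 is refused whole. A call with a gripper value outside its range is refused whole. OPENING is the closure, from -1 (fully open) to 1 (shut), set as the call begins (- or left out, the last holds). The fingers move at their own pace and stop on an object; FORCE is the grip in N (left out, the last holds). Time passes only in rows, so rows that do not move let the fingers close. It gives the time, the measured TCP pose, the force and the opening at its end, in the units of the state.
- bot.observe(): the state, without advancing time (a new reading comes with each control period).
- bot.grab_frame(name): name is "scene" or "top"; returns a dict with "pixels" (420x560x3 uint8, blue, green, red), "vertical_fov" (degrees; the focal length in pixels is half the picture's height over the tangent of half this angle, whatever the lens; pixels are square), "cx", "cy" (the principal point, pixels), "R" (3x3) and "t" (3): a world point X has camera coordinates R X + t. Camera axes: x right, y down, z forward; pixel columns grow to the right and rows downward; lengths in m; the calibration is good to about 2 mm. A picture is of the moment at which its call begins. There is no depth.
- bot.job_done(): hands the job in, once; it reports no verdict.
Trained networks look in a picture, given as the dict that the camera call returned (one of the last four; its "shot" number tells which), for a name from the list of things; names that differ only in an ending like _2 or _b are one class to them, and where a whole thing is asked for, a point or a joint stands for the part that bears it (a point fixed in the world has none). Each returns a list of dicts, best first, with "score" (0 to 1); they miss things now and then, are a little off and sometimes report something else, mostly with a low value. They report only what shows in the picture. A call takes as long as a camera call.
- bot.trace(picture, thing): "region" (420x560 bool, what is visible of it) and "point" ([column, row] in pixels, amid what is visible of it).
The state is a dict: "clock": time; "qpos": joint angles; "qd": joint speeds; "joint_efforts": joint torques, N m; "position": TCP position; "tool_rot": TCP orientation; "force": force on the tool from outside, world axes, zero at the start; "moment": the same for the moment, N m; "grip_width": finger opening in m.
Only numpy, scipy, OpenCV 4.12 (cv2) and the standard library are available. Lean on these libraries where they do the work, as an engineer would, in place of code of your own. Each camera call takes 0.05 s, during which the arm holds its last target.

## Working session

There is one attempt and no reset: what is moved stays moved. The work goes in short steps, Python scripts to look and compute and a shell command to move; the robot and the scene stay as the last step left them, time stands still between calls to the robot, and variables do not carry over. Pictures are saved under pics/ and viewed, and the job is handed in when it is done.

```bash
mkdir -p pics
python3 - <<'E'
from workcell import bot
import cv2
s=bot.observe();print(s, bot.grasp_offset)
for n in("scene","top"):
    f=bot.grab_frame(n);cv2.imwrite(f"pics/{n}0.png",f["pixels"]);print(n,f["vertical_fov"],f["cx"],f["cy"],f["R"],f["t"])
E
```

```text
{'clock': 0.0, 'qpos': array([ 1.15881131,  0.52200793, -0.03634119,  1.60003725,  0.02119163,
        1.02111863, -0.1128017 ]), 'qd': array([-0.00133647, -0.00015733,  0.00172745, -0.00059721, -0.00099426,
        0.00213263, -0.00081403]), 'joint_efforts': array([ 5.41414247e-04, -9.27118492e+01,  1.98040254e+00, -3.69943357e+01,
        1.80507096e-02,  7.89305835e-03,  1.55312456e-06]), 'position': array([ 0.20933187, -0.58851657,  0.2307189 ]), 'tool_rot': array([-3.14040841e+00,  7.27070439e-05,  3.41781497e-01]), 'force': array([ 0.04503975,  0.04822779, -0.43392861]), 'moment': array([-0.0030484 , -0.00546299,  0.0109093 ]), 'grip_width': 0.08523913020899497} 0.0187
scene 52.12432117457823 282.676420596474 208.9980928181778 [[-0.90583328 -0.42344127 -0.01278883]
 [-0.19581066  0.44527004 -0.87372352]
 [ 0.37566507 -0.78894365 -0.48625473]] [0.47533366 0.16290605 1.17917163]
top 56.0324840594365 280.956952334619 210.10350593467405 [[-6.54918039e-04 -9.99999285e-01 -1.00080125e-03]
 [-9.96797675e-01  7.32846971e-04 -7.99615986e-02]
 [ 7.99622749e-02  9.45228067e-04 -9.96797442e-01]] [-0.0086223   0.5381514   1.06428995]
```

View pics/scene0.png

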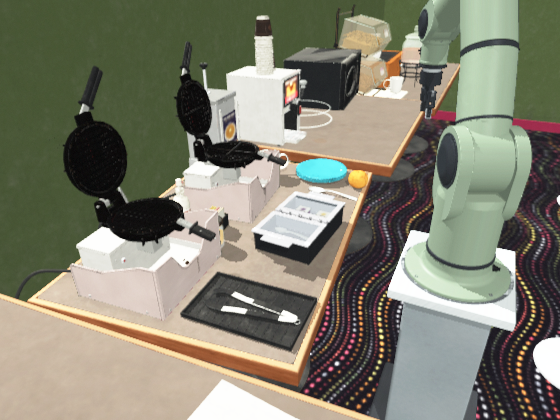

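View pics/top0.png

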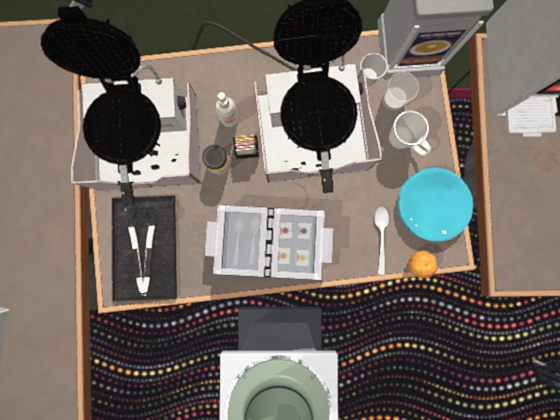

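The jam tubs are in the right-hand well (image columns about 275-320), which is -y, so lid_right is the one to open. Next I'll measure the caddy pose.

```bash
cat > h.py <<'E'
import numpy as np,cv2
def K(f):
    fl=210/np.tan(np.radians(f["vertical_fov"]/2)); return fl
def bp(f,uv,z):
    fl=K(f); d=np.array([(uv[0]-f["cx"])/fl,(uv[1]-f["cy"])/fl,1.])
    R=np.array(f["R"]);t=np.array(f["t"]); C=-R.T@t; w=R.T@d
    return C+w*(z-C[2])/w[2]
def pj(f,X):
    c=np.array(f["R"])@np.array(X)+np.array(f["t"]); fl=K(f)
    return c[0]/c[2]*fl+f["cx"],c[1]/c[2]*fl+f["cy"]
E
python3 - <<'E'
from workcell import bot
from h import *
f=bot.grab_frame("top")
c=f["pixels"][190:300,190:350];cv2.imwrite("pics/crop.png",cv2.resize(c,None,fx=5,fy=5,interpolation=cv2.INTER_CUBIC))
for n in("jam_pan","spoon_pan","lid_right_lip","lid_left_lip","caddy","honey_jar","sugar_caddy","cereal_spoon","orange_1"):
    for r in bot.trace(f,n)[:2]:
        m=r["region"];ys,xs=np.nonzero(m)
        rect=cv2.minAreaRect(np.c_[xs,ys].astype(np.float32))
        print(n,round(r["score"],2),r["point"],rect, bp(f,r["point"],.07).round(3))
E
```

```text
lid_right_lip 0.61 [299.0, 244.8] ((299.351806640625, 244.2234649658203), (64.32386779785156, 68.78064727783203), 3.814074993133545) [ 0.443 -0.056  0.07 ]
lid_left_lip 0.69 [240.0, 239.6] ((237.68154907226562, 240.73231506347656), (65.1218032836914, 68.94923400878906), 3.1798300743103027) [0.457 0.098 0.07 ]
caddy 0.83 [267.1, 242.6] ((268.381103515625, 242.3865203857422), (126.94296264648438, 69.34699249267578), 3.066485643386841) [0.449 0.027 0.07 ]
sugar_caddy 0.67 [246.2, 149.4] ((245.1485137939453, 146.48513793945312), (23.88089370727539, 24.875930786132812), 84.2894058227539) [0.696 0.083 0.07 ]
cereal_spoon 0.81 [380.7, 220.8] ((380.5, 240.5), (67.0, 13.0), 90.0) [ 0.506 -0.271  0.07 ]
orange_1 0.61 [421.3, 265.3] ((421.5, 264.5), (27.0, 29.0), 90.0) [ 0.39  -0.374  0.07 ]
```

View pics/crop.png

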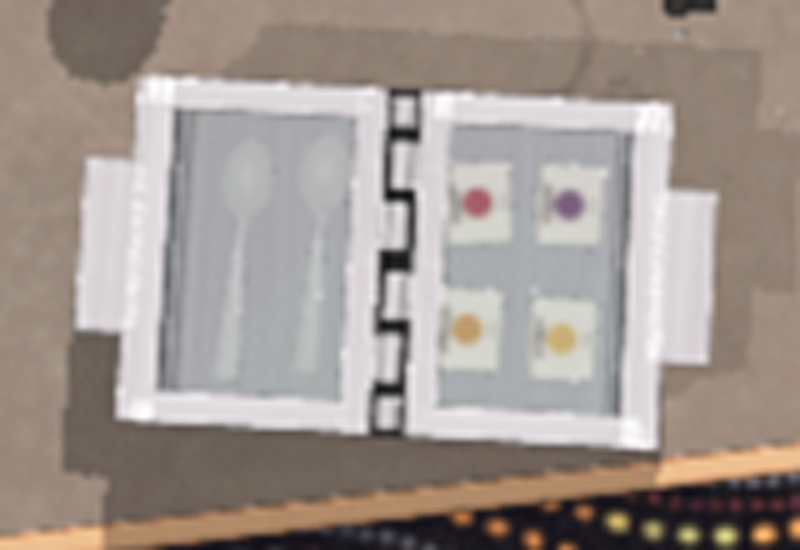

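Run:
```python
from workcell import bot
from h import *
from scipy.optimize import least_squares
f=bot.grab_frame("top")
P=[(717,192,1,-.165,.045),(708,364,1,-.165,-.045),(88,157,1,.165,.045),(76,328,1,.165,-.045),(138,76,0,.14,1),(117,418,0,.14,-1),(672,103,0,-.14,1),(657,448,0,-.14,-1)]
def w(p):
    o=[]
    for U,V,k,y,x in P:
        xx=x if k else x*p[3]
        c,s=np.cos(p[2]),np.sin(p[2])
        X=[p[0]+c*xx-s*y,p[1]+s*xx+c*y,.077]
        u,v=pj(f,X);o+= [u-((U+.5)/5-.5+190),v-((V+.5)/5-.5+190)]
    return np.array(o)
r=least_squares(w,[.45,.02,0,.09]);print(r.x,r.fun.round(1))
p=r.x;c,s=np.cos(p[2]),np.sin(p[2])
for y in(-.133,-.14,-.15,-.165,.165): print(y,p[0]-s*y,p[1]+c*y)
for n,uv,z in(("honey",(213,157),.086),("sugar",(245,147),.07),("cspoon_near",(381,272),.01),("cspoon_far",(381,208),.01),("jartop",(225,97),.1),("waffle handle R",(327,190),.1),("edge1",(190,290),0),("edge2",(330,277),0),("edge3",(470,265),0)):print(n,bp(f,uv,z).round(3))
```

```text
[ 0.45178307  0.02231159 -0.05489537  0.08891568] [ 0.2 -0.3  0.5  0.1 -0.6 -0.2 -0.6  0.3  0.1 -0.2 -0.3 -0.   0.4  0.2
  0.2 -0. ]
-0.133 0.444485652839164 -0.11048806371419553
-0.14 0.44410157819712287 -0.11747751910566495
-0.15 0.4435529001370641 -0.12746245537919268
-0.165 0.44272988304697597 -0.1424398597894843
0.165 0.46083625902891506 0.1870630372369313
honey [0.672 0.169 0.086]
sugar [0.703 0.087 0.07 ]
cspoon_near [ 0.368 -0.284  0.01 ]
cspoon_far [ 0.545 -0.287  0.01 ]
jartop [0.828 0.137 0.1  ]
waffle handle R [ 0.583 -0.127  0.1  ]
edge1 [0.319 0.242 0.   ]
edge2 [ 0.354 -0.145  0.   ]
edge3 [ 0.387 -0.533  0.   ]
```

```bash
cat > plan.py <<'E'
import numpy as np,sys
from scipy.spatial.transform import Rotation as Ro
from workcell import bot
H=np.array([.4518,.0223,.076]);yaw=-.0549
C=Ro.from_euler('z',yaw)
def Rt(a):  # a deg below horizontal, tool y along caddy +x
    a=np.radians(a);z=np.array([0,np.cos(a),-np.sin(a)]);y=np.array([1.,0,0]);x=np.cross(y,z)
    return C*Ro.from_matrix(np.c_[x,y,z])
def rel(y,z,x=0): # caddy frame -> world ; z above table
    return np.array([H[0],H[1],0])+C.apply([x,y,z])
def cad(p): return C.inv().apply(np.array(p)-[H[0],H[1],0])
def state():
    s=bot.observe();R=Ro.from_euler('xyz',s["tool_rot"]);d=C.inv().apply(R.apply([0,0,1]))
    print("t",round(float(s["clock"]),2),"cad",cad(s["position"]).round(4),"tilt",round(float(np.degrees(np.arctan2(-d[2],d[1]))),1),"F",C.inv().apply(s["force"]).round(1),"q",s["qpos"].round(2),"gw",round(float(s["grip_width"]),3))
    return s,R
def go(pts,p=None,R=None):
    """pts list of (y,z,a,n)"""
    s,R0=state()
    p=s["position"] if p is None else p; R=R0 if R is None else R
    for (y,z,a,n) in pts:
        T=Rt(a);dp=(rel(y,z)-p)/n;rv=(R.inv()*T).as_rotvec()/n
        print("->",y,z,a,"rot/row deg",np.degrees(np.linalg.norm(rv)).round(1))
        for k in range(n):
            q=np.r_[R.inv().apply(dp)/.025,rv/(2*np.pi)]
            print("["+",".join(f"{v:.2f}" if i<3 else f"{v:.4f}" for i,v in enumerate(q))+"]")
            p=p+dp;R=R*Ro.from_rotvec(rv)
E
python3 -c "
from plan import *
print(cad([.209,-.589,.23]));go([(-.26,.19,45,19)])"
```

```text
[-0.20889068 -0.62370202  0.23      ]
t 0.65 cad [-0.2085 -0.6235  0.2313] tilt 90.0 F [-0.   0.1 -0.7] q [ 1.16  0.52 -0.04  1.6   0.02  1.02 -0.11] gw 0.085
-> -0.26 0.19 45 rot/row deg 4.2
[0.70,-0.54,0.09,0.0039,0.0058,-0.0093]
[0.73,-0.49,0.13,0.0039,0.0058,-0.0093]
[0.75,-0.45,0.16,0.0039,0.0058,-0.0093]
[0.77,-0.40,0.20,0.0039,0.0058,-0.0093]
[0.78,-0.35,0.24,0.0039,0.0058,-0.0093]
[0.79,-0.29,0.27,0.0039,0.0058,-0.0093]
[0.79,-0.24,0.31,0.0039,0.0058,-0.0093]
[0.80,-0.19,0.34,0.0039,0.0058,-0.0093]
[0.79,-0.13,0.38,0.0039,0.0058,-0.0093]
[0.78,-0.08,0.41,0.0039,0.0058,-0.0093]
[0.77,-0.02,0.44,0.0039,0.0058,-0.0093]
[0.75,0.04,0.47,0.0039,0.0058,-0.0093]
[0.73,0.09,0.49,0.0039,0.0058,-0.0093]
[0.71,0.14,0.51,0.0039,0.0058,-0.0093]
[0.68,0.20,0.54,0.0039,0.0058,-0.0093]
[0.65,0.25,0.55,0.0039,0.0058,-0.0093]
[0.61,0.30,0.57,0.0039,0.0058,-0.0093]
[0.57,0.35,0.58,0.0039,0.0058,-0.0093]
[0.53,0.39,0.59,0.0039,0.0058,-0.0093]
```

```bash
python3 -m handwheel '[[0.70,-0.54,0.09,0.004,0.006,-0.009],[0.73,-0.49,0.13,0.004,0.006,-0.009],[0.75,-0.45,0.16,0.004,0.006,-0.009],[0.77,-0.40,0.20,0.004,0.006,-0.009],[0.78,-0.35,0.24,0.004,0.006,-0.009],[0.79,-0.29,0.27,0.004,0.006,-0.009],[0.79,-0.24,0.31,0.004,0.006,-0.009],[0.80,-0.19,0.34,0.004,0.006,-0.009]]' 1 20; python3 -c "
from plan import *
go([(-.26,.19,45,11)])"
```

```text
clock: 1.65
position: [0.3068, -0.4406, 0.2151]
tool_rot: [-3.01, -0.337, 0.778]
force: [-0.7, 0.1, -0.4]
grip_width: -0.0001
t 1.65 cad [-0.1194 -0.4701  0.2151] tilt 70.5 F [-0.7  0.  -0.4] q [ 1.23  0.54 -0.29  1.68 -0.17  1.14  0.28] gw -0.0
-> -0.26 0.19 45 rot/row deg 4.2
[0.78,-0.14,0.39,0.0039,0.0056,-0.0095]
[0.77,-0.09,0.42,0.0039,0.0056,-0.0095]
[0.76,-0.03,0.45,0.0039,0.0056,-0.0095]
[0.74,0.03,0.48,0.0039,0.0056,-0.0095]
[0.72,0.08,0.50,0.0039,0.0056,-0.0095]
[0.70,0.14,0.52,0.0039,0.0056,-0.0095]
[0.67,0.19,0.54,0.0039,0.0056,-0.0095]
[0.64,0.24,0.56,0.0039,0.0056,-0.0095]
[0.60,0.29,0.57,0.0039,0.0056,-0.0095]
[0.56,0.34,0.59,0.0039,0.0056,-0.0095]
[0.52,0.39,0.60,0.0039,0.0056,-0.0095]
```

Tracking is good, so I continue.

```bash
python3 -m handwheel '[[0.78,-0.14,0.39,0.004,0.0056,-0.0095],[0.77,-0.09,0.42,0.004,0.0056,-0.0095],[0.76,-0.03,0.45,0.004,0.0056,-0.0095],[0.74,0.03,0.48,0.004,0.0056,-0.0095],[0.72,0.08,0.50,0.004,0.0056,-0.0095],[0.70,0.14,0.52,0.004,0.0056,-0.0095],[0.67,0.19,0.54,0.004,0.0056,-0.0095],[0.64,0.24,0.56,0.004,0.0056,-0.0095]]'; python3 -c "
from plan import *
go([(-.26,.19,45,3)])"
```

```text
clock: 2.65
position: [0.4022, -0.2923, 0.1966]
tool_rot: [-3.057, -0.677, 1.287]
force: [-0.4, 1.4, -0.1]
grip_width: -0.0
t 2.65 cad [-0.0323 -0.3168  0.1966] tilt 51.1 F [-0.5  1.4 -0.1] q [ 1.18  0.69 -0.52  1.68 -0.26  1.23  0.58] gw -0.0
-> -0.26 0.19 45 rot/row deg 4.1
[0.60,0.30,0.57,0.0037,0.0053,-0.0093]
[0.56,0.34,0.58,0.0037,0.0053,-0.0093]
[0.52,0.39,0.59,0.0037,0.0053,-0.0093]
```

```bash
python3 -m handwheel '[[0.60,0.30,0.57,0.0037,0.0053,-0.0093],[0.56,0.34,0.58,0.0037,0.0053,-0.0093],[0.52,0.39,0.59,0.0037,0.0053,-0.0093],[0,0,0,0,0,0]]'; python3 -c "
from plan import *
go([(-.235,.042,45,7)])
import cv2
f=bot.grab_frame('scene');cv2.imwrite('pics/s1.png',cv2.resize(f['pixels'][130:350,180:460],None,fx=2.8,fy=2.7))"
```

```text
clock: 3.15
position: [0.438, -0.2367, 0.1897]
tool_rot: [-3.14, -0.785, 1.516]
force: [-0.0, 0.0, 0.7]
grip_width: 0.0
t 3.15 cad [ 0.0004 -0.2594  0.1897] tilt 45.0 F [-0.  -0.   0.7] q [ 1.12  0.76 -0.59  1.66 -0.28  1.26  0.67] gw 0.0
-> -0.235 0.042 45 rot/row deg 0.0
[-0.50,-0.00,0.70,-0.0000,0.0000,0.0000]
[-0.50,-0.00,0.70,-0.0000,0.0000,0.0000]
[-0.50,-0.00,0.70,-0.0000,0.0000,0.0000]
[-0.50,-0.00,0.70,-0.0000,0.0000,0.0000]
[-0.50,-0.00,0.70,-0.0000,0.0000,0.0000]
[-0.50,-0.00,0.70,-0.0000,0.0000,0.0000]
[-0.50,-0.00,0.70,-0.0000,0.0000,0.0000]
```

View pics/s1.png

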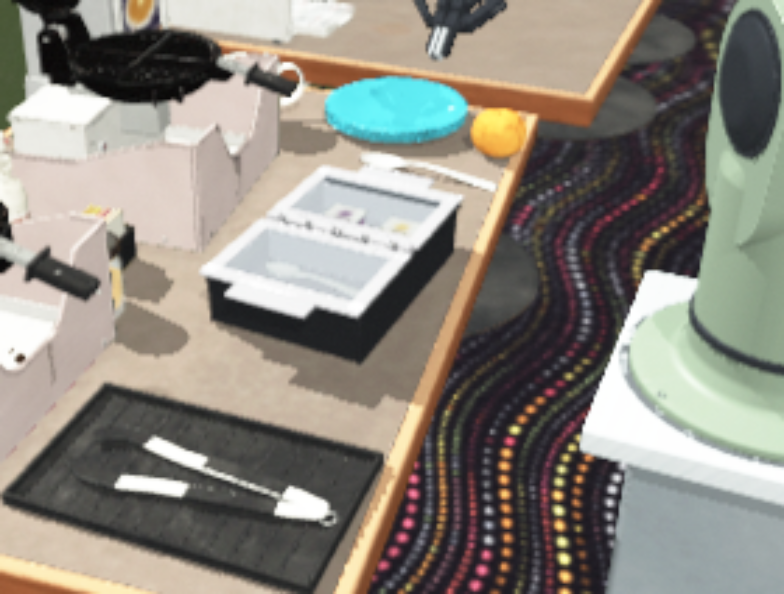

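The shut fingertips show near (438,50), clear of the caddy, and the knuckles spread along the spine direction as intended. Next I descend beside the lip.

```bash
python3 -m handwheel '[[-0.5,0,0.7,0,0,0],[-0.5,0,0.7,0,0,0],[-0.5,0,0.7,0,0,0],[-0.5,0,0.7,0,0,0],[-0.5,0,0.7,0,0,0],[-0.5,0,0.7,0,0,0],[-0.5,0,0.7,0,0,0],[0,0,0,0,0,0]]'; python3 -c "
from plan import *
go([(-.154,.037,45,6)])
import cv2
f=bot.grab_frame('scene');cv2.imwrite('pics/s2.png',cv2.resize(f['pixels'][150:270,240:400],None,fx=5,fy=5))
f=bot.grab_frame('top');cv2.imwrite('pics/t2.png',cv2.resize(f['pixels'][190:310,240:400],None,fx=5,fy=5))"
```

```text
clock: 4.2
position: [0.4377, -0.2134, 0.0402]
tool_rot: [-3.137, -0.784, 1.51]
force: [-0.1, -0.2, 0.3]
grip_width: -0.0003
t 4.2 cad [-0.0011 -0.2361  0.0402] tilt 45.1 F [-0.  -0.2  0.3] q [ 1.08  0.97 -0.55  1.73 -0.22  1.    0.74] gw -0.0
-> -0.154 0.037 45 rot/row deg 0.0
[0.37,0.01,0.40,-0.0000,0.0000,-0.0001]
[0.37,0.01,0.40,-0.0000,0.0000,-0.0001]
[0.37,0.01,0.40,-0.0000,0.0000,-0.0001]
[0.37,0.01,0.40,-0.0000,0.0000,-0.0001]
[0.37,0.01,0.40,-0.0000,0.0000,-0.0001]
[0.37,0.01,0.40,-0.0000,0.0000,-0.0001]
```

View pics/s2.png

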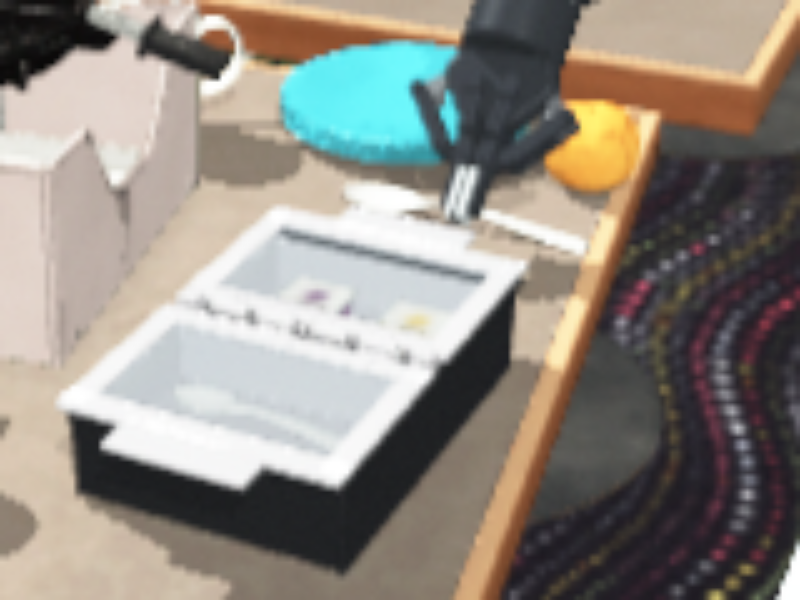

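View pics/t2.png

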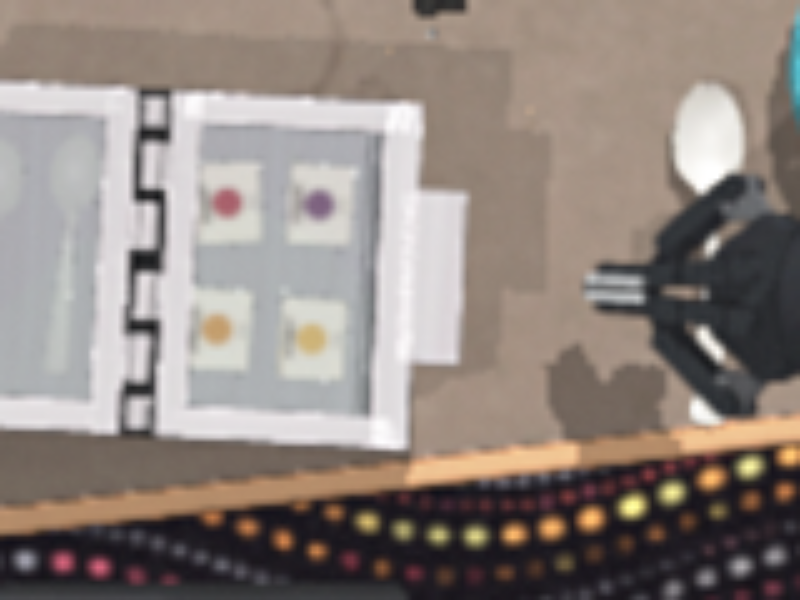

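The fingers are in line with the middle of the lip. Next I slide in underneath it.

```bash
python3 -m handwheel '[[0.31,0.01,0.44,0,0,0],[0.31,0.01,0.44,0,0,0],[0.31,0.01,0.44,0,0,0],[0.31,0.01,0.44,0,0,0],[0.31,0.01,0.44,0,0,0],[0.31,0.01,0.44,0,0,0],[0.31,0.01,0.44,0,0,0],[0,0,0,0,0,0]]'; python3 -c "
from plan import *
go([(-.152,.042,45,2)])
import cv2
f=bot.grab_frame('top');cv2.imwrite('pics/t3.png',cv2.resize(f['pixels'][190:310,240:400],None,fx=5,fy=5))"
```

```text
clock: 5.3
position: [0.4452, -0.1206, 0.0252]
tool_rot: [-3.139, -0.783, 1.512]
force: [0.1, -0.2, 0.3]
grip_width: -0.0001
t 5.3 cad [ 0.0012 -0.143   0.0252] tilt 45.1 F [ 0.1 -0.2  0.3] q [ 1.    0.97 -0.6   1.88 -0.27  0.8   0.7 ] gw -0.0
-> -0.152 0.042 45 rot/row deg 0.1
[0.11,-0.02,-0.36,-0.0000,0.0002,-0.0002]
[0.11,-0.02,-0.36,-0.0000,0.0002,-0.0002]
```

View pics/t3.png

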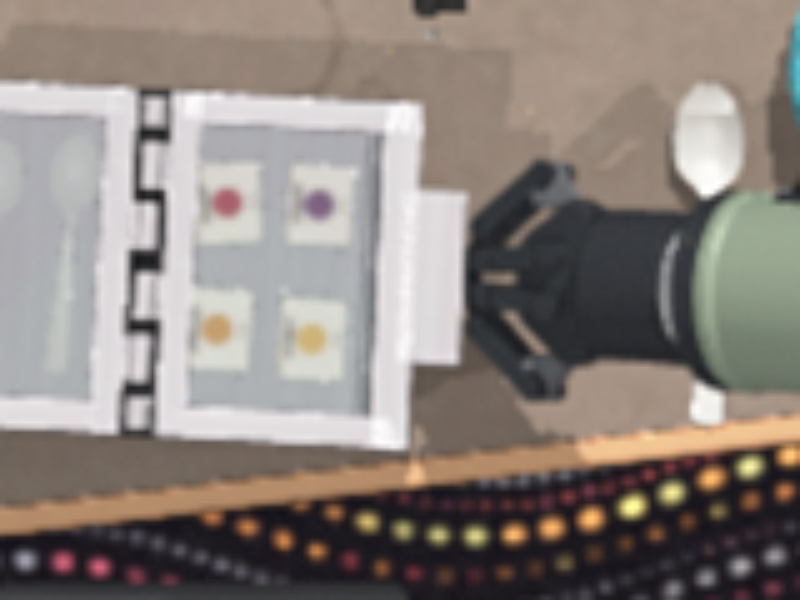

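```bash
cat > arc.py <<'E'
import numpy as np
def center(th,a=45,S=.152,h=.011):
    th,a=np.radians(th),np.radians(a)
    l=np.array([-np.cos(th),np.sin(th)]);n=np.array([-np.sin(th),-np.cos(th)])
    d=np.array([np.cos(a),-np.sin(a)]);u=np.array([np.sin(a),np.cos(a)])
    best=-9
    for sg in(-1,1):
        for k in np.linspace(0,.045,200):
            v=-d*k+u*h*sg
            if S+v@l<=.165: best=max(best,.005-v@n)
    p=S*l+best*n
    return p[0],p[1]+.076
if __name__=="__main__":
    for th in range(0,181,10): print(th,np.round(center(th),4))
E
python3 arc.py; python3 -m handwheel '[[0.08,-0.02,-0.24,0,0,0],[0.08,-0.02,-0.24,0,0,0],[0.08,-0.02,-0.24,0,0,0],[0,0,0,0,0,0]]'
python3 -c "
from plan import *
from arc import center
go([(*center(t),45,2) for t in (5,12,19,27)])"
```

```text
0 [-0.152   0.0426]
10 [-0.1545  0.0753]
20 [-0.1508  0.1062]
30 [-0.1416  0.1348]
40 [-0.1275  0.1606]
50 [-0.1099  0.1822]
60 [-0.0895  0.1998]
70 [-0.0661  0.2137]
80 [-0.0402  0.2233]
90 [-0.0128  0.228 ]
100 [0.0153 0.2277]
110 [0.0429 0.2221]
120 [0.0692 0.2116]
130 [0.0931 0.1963]
140 [0.1126 0.1783]
150 [0.1277 0.1588]
160 [0.1395 0.1371]
170 [0.1477 0.1135]
180 [0.152  0.0888]
clock: 5.85
position: [0.4435, -0.1306, 0.0426]
tool_rot: [-3.14, -0.782, 1.511]
force: [0.3, 0.3, -0.7]
grip_width: 0.0
t 5.85 cad [ 1.000e-04 -1.531e-01  4.260e-02] tilt 45.2 F [ 0.3  0.4 -0.7] q [ 1.02  0.94 -0.61  1.87 -0.27  0.84  0.7 ] gw 0.0
-> -0.1540486596613722 0.05922017624205214 45 rot/row deg 0.1
[0.22,-0.00,-0.25,0.0001,0.0003,-0.0003]
[0.22,-0.00,-0.25,0.0001,0.0003,-0.0003]
-> -0.1541966890077394 0.0816412345134117 45 rot/row deg 0.0
[0.31,0.00,-0.32,0.0000,-0.0000,0.0000]
[0.31,0.00,-0.32,0.0000,-0.0000,0.0000]
-> -0.15137324689311543 0.10325629977100707 45 rot/row deg 0.0
[0.35,-0.00,-0.27,-0.0000,-0.0000,-0.0000]
[0.35,-0.00,-0.27,-0.0000,-0.0000,-0.0000]
-> -0.14486344849987184 0.1264982423274077 45 rot/row deg 0.0
[0.42,-0.00,-0.24,-0.0000,-0.0000,-0.0000]
[0.42,-0.00,-0.24,-0.0000,-0.0000,-0.0000]
```

Light contact is about to begin. I'll raise the lid a little and check the force.

```bash
python3 -m handwheel '[[0.22,0,-0.25,0,0,0],[0.22,0,-0.25,0,0,0],[0.31,0,-0.32,0,0,0],[0.31,0,-0.32,0,0,0]]'
python3 -c "
from plan import *
from arc import center
go([(*center(t),45,2) for t in (19,27,35,43)])
import cv2
f=bot.grab_frame('scene');cv2.imwrite('pics/s4.png',cv2.resize(f['pixels'][150:270,240:400],None,fx=5,fy=5))"
```

```text
clock: 6.35
position: [0.4434, -0.1314, 0.082]
tool_rot: [-3.139, -0.782, 1.512]
force: [-0.2, -0.9, -3.1]
grip_width: -0.0001
t 6.35 cad [ 0.     -0.1539  0.082 ] tilt 45.2 F [-0.2 -0.9 -3.1] q [ 1.03  0.87 -0.62  1.88 -0.29  0.9   0.67] gw -0.0
-> -0.15137324689311543 0.10325629977100707 45 rot/row deg 0.1
[0.34,-0.00,-0.27,0.0001,0.0002,-0.0002]
[0.34,-0.00,-0.27,0.0001,0.0002,-0.0002]
-> -0.14486344849987184 0.1264982423274077 45 rot/row deg 0.0
[0.42,0.00,-0.24,0.0000,0.0000,-0.0000]
[0.42,0.00,-0.24,0.0000,0.0000,-0.0000]
-> -0.13507898061806023 0.14809113601196744 45 rot/row deg 0.0
[0.44,0.00,-0.17,0.0000,0.0000,-0.0000]
[0.44,0.00,-0.17,0.0000,0.0000,-0.0000]
-> -0.12239071773767954 0.16762646011787252 45 rot/row deg 0.0
[0.46,0.00,-0.10,0.0000,0.0000,-0.0000]
[0.46,0.00,-0.10,0.0000,0.0000,-0.0000]
```

View pics/s4.png

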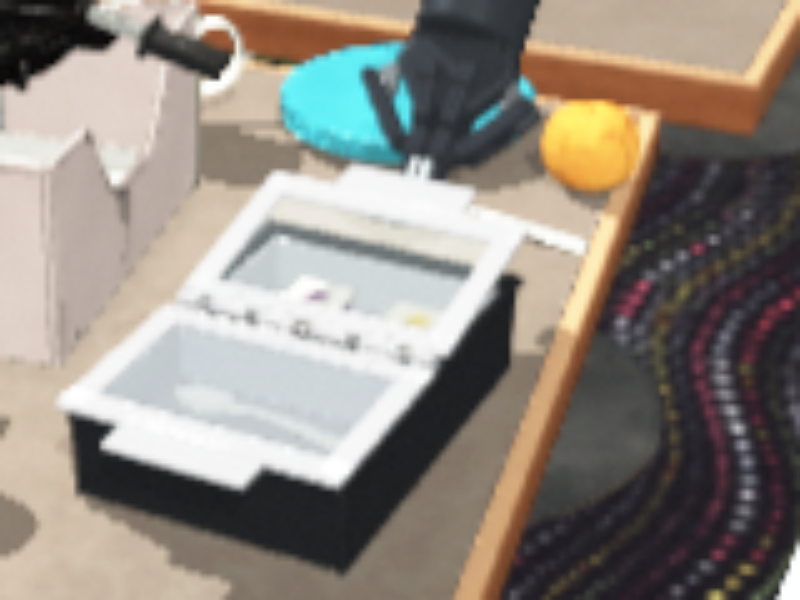

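The lid is rising with the finger under the lip (about 420,165), at about 3 N. I keep going.

```bash
python3 -m handwheel '[[0.34,0,-0.27,0,0,0],[0.34,0,-0.27,0,0,0],[0.42,0,-0.24,0,0,0],[0.42,0,-0.24,0,0,0],[0.44,0,-0.17,0,0,0],[0.44,0,-0.17,0,0,0],[0.46,0,-0.10,0,0,0],[0.46,0,-0.10,0,0,0]]'
python3 -c "
from plan import *
from arc import center
go([(*center(t),45,2) for t in (52,61,70,80)])"
```

```text
clock: 7.4
position: [0.4453, -0.0995, 0.1679]
tool_rot: [-3.139, -0.783, 1.512]
force: [0.0, -0.5, -1.9]
grip_width: -0.0002
t 7.4 cad [ 0.0002 -0.122   0.1679] tilt 45.2 F [ 0.1 -0.5 -1.9] q [ 1.03  0.71 -0.69  1.91 -0.36  0.98  0.6 ] gw -0.0
-> -0.1061241054679213 0.18597753046306215 45 rot/row deg 0.1
[0.48,-0.00,-0.03,0.0001,0.0002,-0.0002]
[0.48,-0.00,-0.03,0.0001,0.0002,-0.0002]
-> -0.08731228346598502 0.20139182928853921 45 rot/row deg 0.0
[0.48,0.00,0.05,0.0000,0.0000,0.0000]
[0.48,0.00,0.05,0.0000,0.0000,0.0000]
-> -0.0660536830254618 0.2137134469314158 45 rot/row deg 0.0
[0.47,-0.00,0.13,0.0000,0.0000,0.0000]
[0.47,-0.00,0.13,0.0000,0.0000,0.0000]
-> -0.040192341895662044 0.22325785071256882 45 rot/row deg 0.0
[0.50,0.00,0.23,0.0000,0.0000,0.0000]
[0.50,0.00,0.23,0.0000,0.0000,0.0000]
```

```bash
python3 -m handwheel '[[0.48,0,-0.03,0,0,0],[0.48,0,-0.03,0,0,0],[0.48,0,0.05,0,0,0],[0.48,0,0.05,0,0,0],[0.47,0,0.13,0,0,0],[0.47,0,0.13,0,0,0],[0.50,0,0.23,0,0,0],[0.50,0,0.23,0,0,0]]'
python3 -c "
from plan import *
from arc import center
go([(*center(t),45,2) for t in (90,100,110,120)])
import cv2
f=bot.grab_frame('scene');cv2.imwrite('pics/s5.png',cv2.resize(f['pixels'][110:270,200:400],None,fx=4,fy=3.7))"
```

```text
clock: 8.4
position: [0.4501, -0.0174, 0.2221]
tool_rot: [-3.139, -0.783, 1.511]
force: [-0.5, -1.1, -2.2]
grip_width: 0.0
t 8.4 cad [ 0.0005 -0.0397  0.2221] tilt 45.2 F [-0.4 -1.1 -2.2] q [ 0.97  0.58 -0.77  1.98 -0.46  0.95  0.51] gw 0.0
-> -0.012778174593052031 0.22799999999999998 45 rot/row deg 0.1
[0.47,-0.01,0.30,0.0001,0.0002,-0.0003]
[0.46,-0.01,0.30,0.0001,0.0002,-0.0003]
-> 0.01525699650421251 0.2276546248783658 45 rot/row deg 0.0
[0.39,0.00,0.40,0.0000,0.0000,-0.0000]
[0.39,0.00,0.40,0.0000,0.0000,-0.0000]
-> 0.04292015479993397 0.22213336261906502 45 rot/row deg 0.0
[0.31,-0.00,0.47,-0.0000,0.0000,-0.0000]
[0.31,-0.00,0.47,-0.0000,0.0000,-0.0000]
-> 0.06920429043261563 0.2115593661232985 45 rot/row deg 0.0
[0.22,-0.00,0.52,-0.0000,0.0000,-0.0000]
[0.22,-0.00,0.52,-0.0000,0.0000,-0.0000]
```

View pics/s5.png

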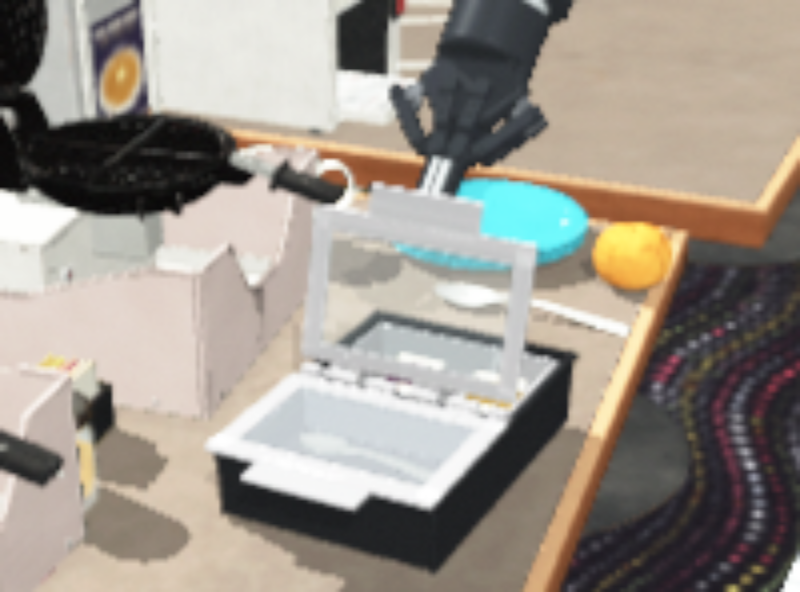

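```bash
python3 -m handwheel '[[0.47,-0.01,0.30,0,0,0],[0.46,-0.01,0.30,0,0,0],[0.39,0,0.40,0,0,0],[0.39,0,0.40,0,0,0],[0.31,0,0.47,0,0,0],[0.31,0,0.47,0,0,0],[0.22,0,0.52,0,0,0],[0.22,0,0.52,0,0,0]]'
python3 -c "
from plan import *
from arc import center
go([(*center(t),45,2) for t in (130,140,150,160)])"
```

```text
clock: 9.45
position: [0.4558, 0.091, 0.2103]
tool_rot: [-3.139, -0.783, 1.511]
force: [0.4, -1.1, -1.0]
grip_width: 0.0
t 9.45 cad [2.000e-04 6.890e-02 2.103e-01] tilt 45.2 F [ 0.5 -1.1 -1. ] q [ 0.82  0.58 -0.84  2.08 -0.56  0.74  0.44] gw 0.0
-> 0.09313907756016383 0.1962689423495808 45 rot/row deg 0.1
[0.15,-0.01,0.54,0.0000,0.0002,-0.0003]
[0.15,-0.00,0.54,0.0000,0.0002,-0.0003]
-> 0.1126085683585885 0.17826835578454414 45 rot/row deg 0.0
[0.02,0.00,0.53,0.0000,0.0000,0.0000]
[0.02,0.00,0.53,0.0000,0.0000,0.0000]
-> 0.12771235662717081 0.1587957095673843 45 rot/row deg 0.0
[-0.06,0.00,0.49,0.0000,0.0000,0.0000]
[-0.06,0.00,0.49,0.0000,0.0000,0.0000]
-> 0.13953319409985113 0.13705396877106935 45 rot/row deg 0.0
[-0.14,-0.00,0.47,0.0000,0.0000,0.0000]
[-0.14,-0.00,0.47,0.0000,0.0000,0.0000]
```

```bash
python3 -m handwheel '[[0.15,0,0.54,0,0,0],[0.15,0,0.54,0,0,0],[0.02,0,0.53,0,0,0],[0.02,0,0.53,0,0,0]]'
python3 -c "
from plan import *
from arc import center
go([(*center(t),45,2) for t in (150,160,170,176)])"
```

```text
clock: 9.95
position: [0.4583, 0.1345, 0.1781]
tool_rot: [-3.139, -0.783, 1.511]
force: [1.3, -1.4, -0.1]
grip_width: -0.0002
t 9.95 cad [0.0004 0.1123 0.1781] tilt 45.2 F [ 1.3 -1.3 -0.1] q [ 0.73  0.64 -0.86  2.12 -0.58  0.59  0.43] gw -0.0
-> 0.12771235662717081 0.1587957095673843 45 rot/row deg 0.1
[-0.05,-0.01,0.49,0.0001,0.0002,-0.0003]
[-0.06,-0.01,0.49,0.0001,0.0002,-0.0003]
-> 0.13953319409985113 0.13705396877106935 45 rot/row deg 0.0
[-0.14,-0.00,0.47,0.0000,0.0000,0.0000]
[-0.14,-0.00,0.47,0.0000,0.0000,0.0000]
-> 0.1477269320373454 0.1135320495065343 45 rot/row deg 0.0
[-0.22,-0.00,0.45,0.0000,0.0000,0.0000]
[-0.22,-0.00,0.45,0.0000,0.0000,0.0000]
-> 0.15077754526203854 0.09878987418426848 45 rot/row deg 0.0
[-0.17,0.00,0.25,0.0000,0.0000,0.0000]
[-0.17,0.00,0.25,0.0000,0.0000,0.0000]
```

```bash
python3 -m handwheel '[[-0.05,-0.01,0.49,0,0,0],[-0.06,-0.01,0.49,0,0,0],[-0.14,0,0.47,0,0,0],[-0.14,0,0.47,0,0,0]]'
python3 -c "
from plan import *
from arc import center
go([(*center(t),45,2) for t in (170,176)])
import cv2
f=bot.grab_frame('scene');cv2.imwrite('pics/s6.png',cv2.resize(f['pixels'][110:270,200:400],None,fx=4,fy=3.7))"
```

```text
clock: 10.45
position: [0.4593, 0.1611, 0.1371]
tool_rot: [-3.139, -0.783, 1.511]
force: [-0.5, -0.2, 0.6]
grip_width: 0.0
t 10.45 cad [-1.000e-04  1.390e-01  1.371e-01] tilt 45.2 F [-0.5 -0.3  0.6] q [ 0.66  0.73 -0.86  2.15 -0.59  0.46  0.45] gw 0.0
-> 0.1477269320373454 0.1135320495065343 45 rot/row deg 0.1
[-0.21,0.00,0.46,0.0001,0.0002,-0.0003]
[-0.21,0.00,0.46,0.0001,0.0002,-0.0003]
-> 0.15077754526203854 0.09878987418426848 45 rot/row deg 0.0
[-0.17,0.00,0.25,-0.0000,-0.0000,-0.0000]
[-0.17,0.00,0.25,-0.0000,-0.0000,-0.0000]
```

View pics/s6.png

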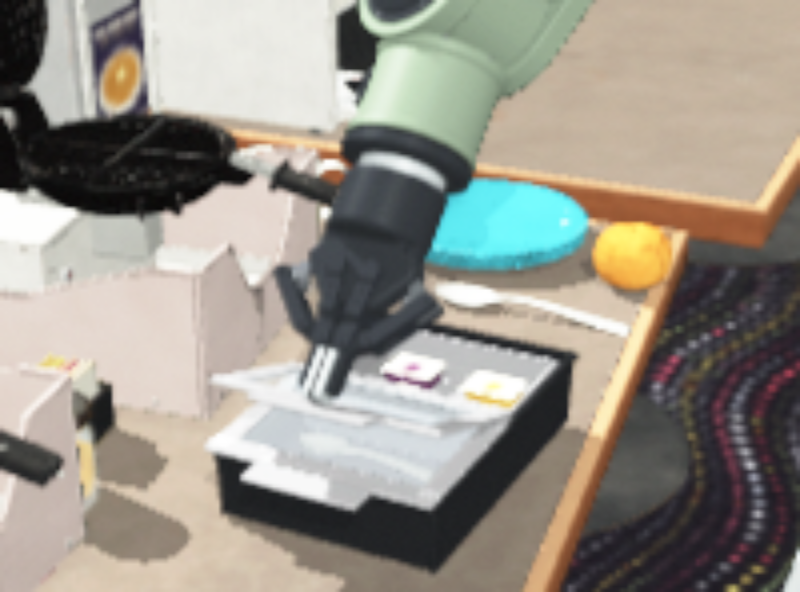

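The lid is about 20° short of flat, with the fingertips on its lip area (about 320,395). Next I press on down.

```bash
python3 -m handwheel '[[-0.21,0,0.46,0,0,0],[-0.21,0,0.46,0,0,0],[-0.17,0,0.25,0,0,0],[-0.17,0,0.25,0,0,0],[-0.07,0,0.07,0,0,0],[-0.07,0,0.07,0,0,0]]'; python3 -c "
from plan import *
state()"
```

```text
clock: 11.25
position: [0.4599, 0.1722, 0.0943]
tool_rot: [-3.139, -0.783, 1.511]
force: [-0.1, 0.7, 0.9]
grip_width: -0.0002
t 11.25 cad [-1.000e-04  1.502e-01  9.430e-02] tilt 45.2 F [-0.1  0.7  0.9] q [ 0.63  0.83 -0.85  2.16 -0.58  0.36  0.49] gw -0.0
```

```bash
python3 -m handwheel '[[-0.07,0,0.07,0,0,0],[-0.07,0,0.07,0,0,0],[0,0,0,0,0,0]]'; python3 -c "
from plan import *
state()"
```

```text
clock: 11.62
position: [0.4599, 0.1722, 0.0893]
tool_rot: [-3.139, -0.783, 1.511]
force: [0.3, -0.3, 0.2]
grip_width: -0.0003
t 11.62 cad [-0.0002  0.1502  0.0893] tilt 45.2 F [ 0.4 -0.3  0.2] q [ 0.63  0.85 -0.84  2.16 -0.58  0.35  0.49] gw -0.0
```

Expected height, but no pressing force yet. I keep going in small steps until contact shows.

```bash
python3 -m handwheel '[[-0.04,0,0.04,0,0,0],[0,0,0,0,0,0]]'; python3 -m handwheel '[[-0.04,0,0.04,0,0,0],[0,0,0,0,0,0]]';python3 -c "
from plan import *
state()
import cv2
f=bot.grab_frame('scene');cv2.imwrite('pics/s7.png',cv2.resize(f['pixels'][150:270,240:400],None,fx=5,fy=5))"
```

```text
clock: 11.88
position: [0.4599, 0.1723, 0.088]
tool_rot: [-3.139, -0.783, 1.511]
force: [0.6, -0.0, 0.1]
grip_width: 0.0001
clock: 12.12
position: [0.4599, 0.1724, 0.0868]
tool_rot: [-3.139, -0.783, 1.512]
force: [-1.8, -3.6, 8.2]
grip_width: 0.0005
t 12.12 cad [-1.000e-04  1.503e-01  8.680e-02] tilt 45.1 F [-1.6 -3.7  8.2] q [ 0.63  0.85 -0.84  2.16 -0.58  0.34  0.5 ] gw 0.0
```

View pics/s7.png

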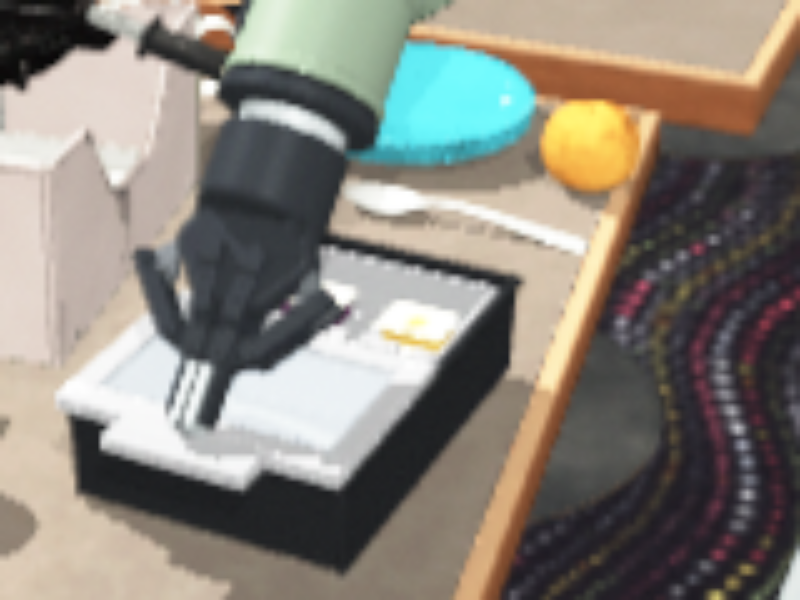

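The stop is firm (8 N), at the height expected for a flat lid. I back straight up and away.

```bash
python3 -m handwheel '[[0.07,0,-0.07,0,0,0],[0.3,0,-0.4,0,0,0],[0.5,0,-0.7,0,0,0],[0.5,0,-0.7,0,0,0],[0.5,0,-0.8,0,0,0],[0.5,0,-0.8,0,0,0],[0.4,0,-0.6,0,0,0],[0,0,0,0,0,0]]';python3 -c "
from plan import *
state()
import cv2
f=bot.grab_frame('scene');cv2.imwrite('pics/s8.png',cv2.resize(f['pixels'][150:270,240:400],None,fx=5,fy=5))
f=bot.grab_frame('top');cv2.imwrite('pics/t8.png',f['pixels'])"
```

```text
clock: 13.18
position: [0.4592, 0.1493, 0.2088]
tool_rot: [3.141, -0.781, 1.513]
force: [-0.2, 0.7, -0.8]
grip_width: 0.0
t 13.18 cad [0.0004 0.1273 0.2088] tilt 45.2 F [-0.3  0.7 -0.8] q [ 0.72  0.58 -0.88  2.11 -0.61  0.63  0.39] gw 0.0
```

View pics/s8.png

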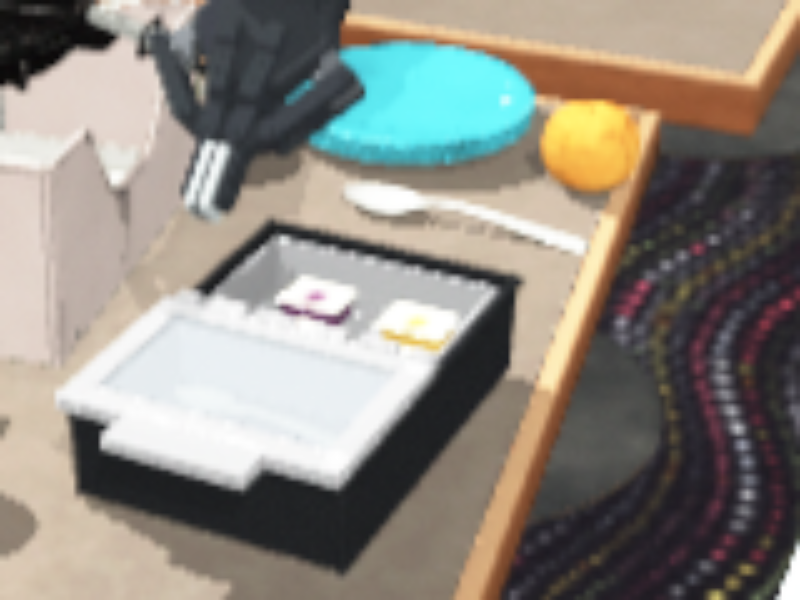

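View pics/t8.png

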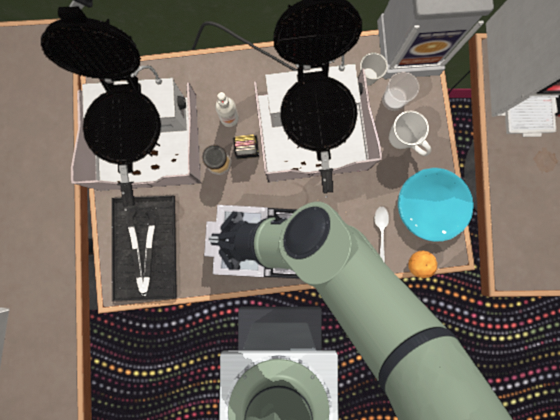

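The lid lies flat, with both lips stacked at about (180,450). The fingers are well clear (about 205,210 in the crop), and the jars, spoon, orange and tongs look unmoved. I hand in.

```bash
python3 -c "
from workcell import bot
print(bot.job_done())"
```

```text
the job is handed in; nothing more can be done
None
```

The jam-side lid (lid_right, on the -y side) now lies folded flat on top of the spoon-side lid, and I handed the job in at about 13.3 s. No verdict was reported.

- **Push:** I put the shut fingertips under the lip and pushed the lid up and over the spine in one steady arc. The wrist force read about 3 N or less at each check. I then pressed it down until it met a firm stop at about 8 N and backed straight off.
- **Last checks:** The final scene picture shows the two lips stacked, the lid flat, the spoon lid shut and the two visible tubs in place. The things on the table look unmoved, and the gripper is about 12 cm above the lid.
- **Not confirmed:**
  - I judged flatness from the press-down height (about 2 mm lower than I calculated for a flat lid) and the picture, not from a hinge reading.
  - In the last top view the arm hid most of the caddy, so the other two tubs and the spoons were not seen clearly.
- **Off plan:** While sliding in I went about 9 mm further under the lip than intended. The force reading showed no contact, and I corrected it before lifting.

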